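# Fill the pad kit tray for the next print job

## Robot

A 6-joint arm with a two-finger parallel gripper is mounted at the origin on the work surface. World frame = base frame: x ahead of the robot, y to its left, z up, the work surface at z = 0. Lengths are in m, angles in rad, forces in N, time in s.
With the tool pointing down it reaches from about 0.275 to 0.725 m from the base axis. Payload 5.6 kg.
Tool frame: the origin (TCP) lies at the very end of the fingers, on their centre line; the grasp point (between the pads) lies 19 mm behind it; z points along the fingers, y is the line along which they close (so a half turn about z gives the same grasp; the last joint's range is limited). The gripper opens to 85 mm and grips with 20 to 120 N. Pads are 22 mm wide; open, the fingers measure 114 mm over their backs; the gripper's body (76 mm by 85 mm) begins 54 mm behind the grasp point. The pads swing forward as they close: fully open they stand 13 mm farther back than shut.
Start: joints at [1.41, 0.255, 0.108, 0, -1.424, -0.285], TCP at [0.237, 0.496, 0.231] pointing down, gripper open.
Joint ranges: [-2.95, 2.95], [-1.21, 1.97], [-1.09, 1.5], [-2.87, 1.71], [-2.94, -0.07], [-3.05, 3.05]. Speed limits (rad/s): [2.57, 2.57, 3.14, 3.14, 3.14, 3.14].

## Interface

Orientations are given as a unit quaternion [w, x, y, z].
In Python, from cell import r gives the robot as it stands.
- The arm moves only by the tool play_rows, never from a script. Its argument "series" is a list of rows, each a list of 7 numbers: the turn, a rotation vector about the tool's x, y, z in degrees, then the shift along the tool's x, y, z in m, then the finger opening in m, from 0 to 0.0854. A call has exactly 10 rows; each row shifts and turns the commanded pose from where the row before left it, along the tool's axes as they then stand; what a row does not reach is not made up. A row lasts 1/10 s, in which the tool goes at most 50 mm and 8.59 degrees, less where a joint would pass 70% of its speed; a pose out of reach is approached as far as the arm can. A call is refused whole if a number of a shift passes 0.05 or a number of a turn 8.59, either way. A call with a gripper value outside its range is refused whole. The fingers move at their own pace and stop on an object; the grip force is fixed at half the most. Time passes only in rows, so rows that do not move let the fingers close, or fill a call up. It gives the time, the measured TCP pose, the force, the opening and the grip force at its end, in the units of the state.
- r.sense(): the state, without advancing time (a new reading comes with each control period).
- r.grab_frame(name): name is "side" or "top" or "wrist"; returns a dict with "pixels" (420x560x3 uint8, red, green, blue), "z_map" (420x560 float32, m along the optical axis (not along the pixel's ray), 0 where there is no reading), "intrinsics" (3x3 intrinsics, pixels), "xyz" and "attitude" of the camera in the world; the wrist camera has in their place "tool_from_camera" (4x4, takes a point from camera to tool coordinates, whose origin is the TCP and whose axes are the flange's). Camera axes: x right, y down, z forward; pixel columns grow to the right and rows downward; lengths in m; the calibration is good to about 2 mm. A picture is of the moment at which its call begins: read the wrist's pose just before it.
- r.close_job(): hands the job in; it is judged then, once.
Trained networks look in the newest picture that a camera, given by its name, has taken for a name from the list of things; names that differ only in an ending like _2 or _b are one class to them, and where a whole thing is asked for, a point or a joint stands for the part that bears it (a point fixed in the world has none). Each returns a list of dicts, best first, with "p" (0 to 1); they miss things now and then, are a little off and sometimes report something else, mostly with a low value. They report only what shows in the picture. A call takes as long as a camera call. They do not tell look-alikes from the thing itself.
- r.spot_in(camera, target): "box" ([left, top, right, bottom] in pixels, round what is visible of it).
The state is a dict: "clock": time; "joint_positions": joint angles; "qvel": joint speeds; "effort": joint torques, N m; "tool_pos": TCP position; "eef_rot": TCP orientation; "force": force on the tool from outside, world axes, zero at the start; "wrist_torque": the same for the moment, N m; "width": opening from 0.0 (shut) to 1.0 (fully open); "grasp_force": force on a finger pad.
Only numpy, scipy, OpenCV 4.12 (cv2) and the standard library are available. Lean on these libraries where they do the work, as an engineer would, in place of code of your own. Each camera call takes 0.05 s, during which the arm holds its last target. There are 200 camera calls.

## Task

Fill the kit tray for the next print job: stand the large round, the small round, the large square and the long bar printing pad each upright, dome up, fully down in the pocket of its own shape and size. The small square pad and the short bar pad are not part of this job: leave them standing where they are. Let go of everything at the end.

Things in the scene. Friction and masses are not known exactly. Their poses are not given: they have to be found in the camera images.
- round_large_mid (a point): Large round printing pad, 56 mm across (the larger of the two round ones). Stands upright: pink silicone on a 12 mm aluminium backing of the same outline, 55 mm tall in all; sides upright for the lower 40 mm, top domed. The point is its centre, 27.5 mm above its underside; z up.
- round_small_mid (a point): Small round printing pad, 36 mm across. Stands upright: pink silicone on a 12 mm aluminium backing of the same outline, 55 mm tall in all; sides upright for the lower 40 mm, top domed. The point is its centre, 27.5 mm above its underside; z up.
- square_large_mid (a point): Large square printing pad, 56 x 56 mm (the larger of the two square ones). Stands upright: pink silicone on a 12 mm aluminium backing of the same outline, 55 mm tall in all; sides upright for the lower 40 mm, top domed. The point is its centre, 27.5 mm above its underside; z up, x and y along its sides.
- bar_long_mid (a point): Long bar-shaped printing pad, 80 mm long (its x) and 30 mm wide (its y), half-round top along its length (the longer of the two bars). Stands upright: pink silicone on a 12 mm aluminium backing of the same outline, 55 mm tall in all; sides upright for the lower 40 mm, top domed. The point is its centre, 27.5 mm above its underside; z up.
- square_small_mid (a point): Small square printing pad, 36 x 36 mm, to be left alone. Stands upright: pink silicone on a 12 mm aluminium backing of the same outline, 55 mm tall in all; sides upright for the lower 40 mm, top domed. The point is its centre, 27.5 mm above its underside; z up, x and y along its sides.
- bar_short_mid (a point): Short bar-shaped printing pad, 50 mm long (x) and 30 mm wide (y), to be left alone. Stands upright: pink silicone on a 12 mm aluminium backing of the same outline, 55 mm tall in all; sides upright for the lower 40 mm, top domed. The point is its centre, 27.5 mm above its underside; z up.
- nest_round_large: Large round pocket, 70 mm across, 8 mm deep, sunk in the middle of a grey plate 106 x 106 x 12 mm; four such plates lie 2 x 2, 108 mm apart, in any order in a fixed aluminium tray. Origin: centre of the plate's underside, 4 mm above the bench; z up, x and y along its sides. Pocket floor 4 mm, plate top and tray rim 12 mm above the origin.
- nest_round_small: Small round pocket, 50 mm across, 8 mm deep, sunk in the middle of a grey plate 106 x 106 x 12 mm; four such plates lie 2 x 2, 108 mm apart, in any order in a fixed aluminium tray. Origin: centre of the plate's underside, 4 mm above the bench; z up, x and y along its sides. Pocket floor 4 mm, plate top and tray rim 12 mm above the origin.
- nest_square: Square pocket, 70 x 70 mm, 8 mm deep, sunk in the middle of a grey plate 106 x 106 x 12 mm; four such plates lie 2 x 2, 108 mm apart, in any order in a fixed aluminium tray. Origin: centre of the plate's underside, 4 mm above the bench; z up, x and y along its sides. Pocket floor 4 mm, plate top and tray rim 12 mm above the origin.
- nest_bar: Long pocket, 94 mm (its x) by 44 mm (its y), 8 mm deep, sunk in the middle of a grey plate 106 x 106 x 12 mm; four such plates lie 2 x 2, 108 mm apart, in any order in a fixed aluminium tray. Origin: centre of the plate's underside, 4 mm above the bench; z up, x and y along its sides. Pocket floor 4 mm, plate top and tray rim 12 mm above the origin.
Not all that is in view belongs to the job. What is shaped like the part that bears bar_short_mid but black or blue is not meant.

How it is judged:
By the outcome, as a careful person would: the job done as asked, in the order asked, and still so for the second after the job is handed in, with the robot touching nothing.
It also fails if it takes over 106 s, if anything falls off the work surface, if the arm or the gripper's body presses on something with over 40 N, if the wrist force passes 120 N, or if a joint passes its speed limit or range.

## Working session

There is one attempt and no reset: what is moved stays moved. The work goes in short steps, Python scripts to look and compute and a tool call to move; the robot and the scene stay as the last step left them, time stands still between calls to the robot, and variables do not carry over. Pictures are saved under pics/ and viewed, at most 14 in all, crops included, and the job is handed in when it is done.

Besides the shell and the picture viewer there is one more tool, called after "Emit:" as name([rows], argument=value, ...), one row to a line, values as JSON. play_rows: Moves the arm, as the interface text tells. Its arguments: {"type":"object","properties":{"series":{"type":"array","items":{"type":"array","items":{"type":"number"}}}},"required":["series"]}

```bash
ls; mkdir -p pics; cat > h.py <<'E'
import numpy as np, cv2
from scipy.spatial.transform import Rotation as R
from cell import r
def rot(a):
    a=np.array(a,float)
    return a if a.shape==(3,3) else R.from_quat(a,scalar_first=True).as_matrix()
def cam(name):
    s=r.sense(); f=r.grab_frame(name)
    if name=="wrist":
        T=np.eye(4);T[:3,:3]=rot(s["eef_rot"]);T[:3,3]=s["tool_pos"]
        T=T@np.array(f["tool_from_camera"])
    else:
        T=np.eye(4);T[:3,:3]=rot(f["attitude"]);T[:3,3]=f["xyz"]
    K=np.array(f["intrinsics"]);z=f["z_map"]
    v,u=np.mgrid[:z.shape[0],:z.shape[1]]
    P=np.stack([(u-K[0,2])/K[0,0]*z,(v-K[1,2])/K[1,1]*z,z],-1)@T[:3,:3].T+T[:3,3]
    P[z==0]=np.nan
    return f,P,T
def save(f,n): cv2.imwrite("pics/"+n,f["pixels"][:,:,::-1])
E
python3 - <<'E'
from h import *
print(r.sense())
for c in("top","side"):
    f,P,T=cam(c); save(f,c+"0.png"); np.save(c+"0.npy",P); print(c,T.round(3).tolist())
    for n in "round_large_mid round_small_mid square_large_mid bar_long_mid square_small_mid bar_short_mid nest_round_large nest_round_small nest_square nest_bar".split():
        for d in r.spot_in(c,n)[:3]:
            b=np.array(d["box"]).round().astype(int); u,v=(b[0]+b[2])//2,(b[1]+b[3])//2
            print(n,round(d["p"],2),b.tolist(),P[v,u].round(3))
E
```

```text
pics
{'clock': 0.0, 'joint_positions': array([ 1.40958630e+00,  2.55731205e-01,  1.06969873e-01, -5.01708786e-04,
       -1.42392216e+00, -2.84597979e-01]), 'qvel': array([-0.000204  ,  0.00157526, -0.00108044, -0.00067076, -0.00028296,
       -0.00155363]), 'effort': array([-3.35628511e-04, -3.86626482e+01,  2.37938941e+01,  5.36501169e+00,
       -6.09552997e-03, -1.37054025e-05]), 'tool_pos': array([0.23687356, 0.49579852, 0.23038631]), 'eef_rot': array([ 9.57084378e-04,  9.75250963e-01, -2.21098636e-01, -1.89470353e-04]), 'force': array([-0.15196849, -0.28662072,  0.5666677 ]), 'wrist_torque': array([-0.0455946 , -0.03302374,  0.02378684]), 'grasp_force': 0.0, 'width': 0.9968558599897557}
top [[0.0, -0.986, 0.166, 0.309], [-1.0, -0.001, -0.003, 0.043], [0.003, -0.166, -0.986, 1.443], [0.0, 0.0, 0.0, 1.0]]
round_large_mid 0.85 [384, 168, 411, 196] [ 0.608 -0.26   0.053]
round_small_mid 0.49 [433, 202, 450, 216] [ 0.536 -0.375  0.048]
square_large_mid 0.83 [180, 229, 203, 260] [0.442 0.284 0.055]
bar_long_mid 0.83 [397, 235, 420, 267] [ 0.424 -0.282  0.054]
square_small_mid 0.6 [19
[... 869 characters left out ...]
200, 294, 233] [0.532 0.057 0.01 ]
bar_long_mid 0.65 [272, 299, 310, 343] [ 0.414 -0.303  0.042]
square_small_mid 0.5 [270, 154, 284, 173] [0.635 0.256 0.042]
bar_short_mid 0.75 [190, 145, 211, 170] [0.441 0.394 0.039]
bar_short_mid 0.57 [250, 144, 267, 165] [0.615 0.357 0.028]
bar_short_mid 0.53 [234, 127, 247, 154] [nan nan nan]
nest_round_large 0.61 [258, 222, 311, 263] [ 0.516 -0.051  0.009]
nest_round_large 0.61 [268, 298, 312, 340] [ 0.412 -0.303  0.049]
nest_round_small 0.6 [250, 204, 297, 230] [0.533 0.053 0.009]
nest_square 0.83 [300, 219, 356, 252] [ 0.622 -0.074  0.011]
nest_bar 0.68 [290, 196, 337, 224] [0.641 0.039 0.008]
nest_bar 0.62 [272, 298, 311, 343] [ 0.414 -0.304  0.046]
```

```bash
python3 - <<'E'
import cv2
i=cv2.imread("pics/top0.png")[130:300,90:470]
cv2.imwrite("pics/top0c.png",cv2.resize(i,None,fx=2.1,fy=2.1,interpolation=cv2.INTER_CUBIC))
E
```

```text
(no output)
```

View pics/top0c.png

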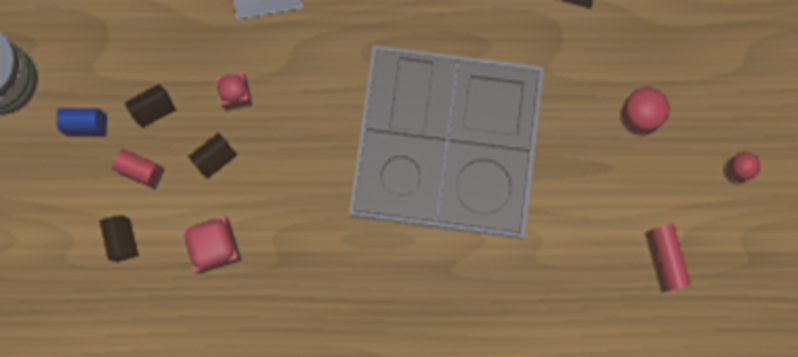

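View pics/side0.png

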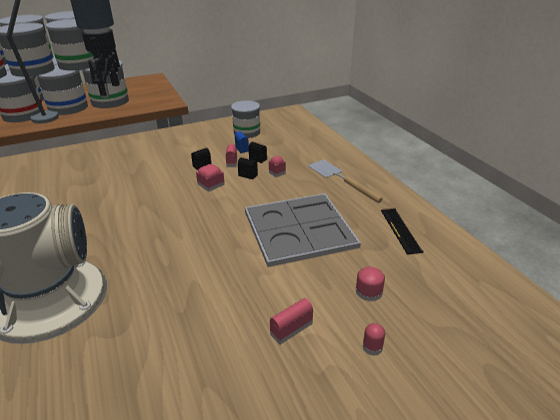

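The top view shows the tray with bar (400,95), square (495,105), small round (400,175) and large round (483,185) pockets. The pink pads are the large square (212,243), small square (233,90) and short bar (138,168) on the left, and the large round (645,110), small round (743,166) and long bar (668,257) on the right. The side view confirms all of them stand upright.

```bash
python3 - <<'E'
from h import *
P=np.load("top0.npy"); im=cv2.imread("pics/top0.png"); hsv=cv2.cvtColor(im,cv2.COLOR_BGR2HSV)
pk=((hsv[...,1]>100)&((hsv[...,0]>165)|(hsv[...,0]<4))&(P[...,2]>.015)).astype(np.uint8)
n,l,st,c=cv2.connectedComponentsWithStats(pk)
for k in range(1,n):
    if st[k,4]<60: continue
    q=P[l==k]; t=q[q[:,2]>.02]
    rc=cv2.minAreaRect((t[:,:2]*1000).astype(np.float32))
    print(c[k].round(),st[k,4],np.round(rc[0]),np.round(rc[1]),round(rc[2],1),"z",q[:,2].max().round(3),"mean",t[:,:2].mean(0).round(3))
# tray: grey, low saturation, z .005-.03 near centre
m=((hsv[...,1]<70)&(np.abs(P[...,0]-.57)<.2)&(np.abs(P[...,1])<.2)).astype(np.uint8)
n,l,st,c=cv2.connectedComponentsWithStats(cv2.morphologyEx(m,cv2.MORPH_CLOSE,np.ones((5,5))))
k=1+st[1:,4].argmax(); q=P[l==k]; q=q[np.isfinite(q[:,0])]
print("tray",cv2.minAreaRect((q[:,:2]*1000).astype(np.float32)),np.nanmedian(q[:,2]))
E
```

```text
[201. 172.] 198 [640. 268.] [37. 35.] 11.9 z 0.061 mean [0.636 0.266]
[397. 182.] 344 [ 611. -263.] [52. 51.] 87.6 z 0.062 mean [ 0.609 -0.261]
[154. 209.] 221 [536. 387.] [52. 28.] 66.4 z 0.061 mean [0.535 0.386]
[444. 209.] 137 [ 538. -385.] [32. 32.] 21.7 z 0.062 mean [ 0.536 -0.384]
[190. 246.] 453 [439. 291.] [54. 55.] 19.1 z 0.062 mean [0.437 0.288]
[409. 252.] 349 [ 422. -286.] [78. 30.] 12.7 z 0.063 mean [ 0.421 -0.284]
tray ((579.0213623046875, -10.21478271484375), (231.36737060546875, 233.2852020263672), 82.78284454345703) 0.014699267211292888
```

Emit:
play_rows([
  [0,0,0,0.0389,0.0308,0,0.085],
  [0,0,0,0.0389,0.0308,0,0.085],
  [0,0,0,0.0389,0.0308,0,0.085],
  [0,0,0,0.0389,0.0308,0,0.085],
  [0,0,0,0.0389,0.0308,0,0.085],
  [0,0,0,0.0389,0.0308,0,0.085],
  [0,0,0,0.0389,0.0308,0,0.085],
  [0,0,0,0.0389,0.0308,0,0.085],
  [0,0,0,0.0389,0.0308,0,0.085],
  [0,0,0,0.0389,0.0308,0,0.085],
])

```text
clock: 2.1
tool_pos: [0.4558, 0.0487, 0.2317]
eef_rot: [-0.0, 0.975, -0.221, 0.0]
force: [0.5, 1.0, -0.1]
width: 0.995
grasp_force: 0.0
```

Emit:
play_rows([
  [0,0,0,0.0389,0.0308,0,0.085],
  [0,0,0,0.0389,0.0308,0,0.085],
  [0,0,0,0.0389,0.0308,0,0.085],
  [0,0,0,0.0389,0.0308,0,0.085],
  [0,0,0,0.0389,0.0308,0,0.085],
  [0,0,0,0.0389,0.0308,0,0.085],
  [0,0,0,0.0389,0.0308,0,0.085],
  [0,0,-6.1,0,0,0,0.085],
  [0,0,-6.1,0,0,0,0.085],
  [0,0,-6.1,0,0,0,0.085],
])

```text
clock: 3.1
tool_pos: [0.6081, -0.262, 0.2305]
eef_rot: [-0.0, 0.998, -0.061, -0.001]
force: [0.6, 0.3, 0.3]
width: 0.995
grasp_force: 0.0
```

```bash
cat >> h.py <<'E'
def go(x=None,y=None,z=None,yaw=None):
    s=r.sense(); M=rot(s["eef_rot"]); p=s["tool_pos"]; a=np.degrees(np.arctan2(M[1,0],M[0,0]))
    t=np.array([p[0] if x is None else x,p[1] if y is None else y,p[2] if z is None else z])
    d=M.T@(t-p)
    print("t %.1f pos %s yaw %.1f F %s w %.3f g %.1f j6 %.2f | tool delta mm %s turn %.1f"%(s["clock"],p.round(4),a,np.round(s["force"],1),s["width"]*.0854,s["grasp_force"],s["joint_positions"][5],(d*1000).round(1),0 if yaw is None else -(yaw-a)))
def pads(tag,zlo=.02):
    f,P,T=cam("wrist"); save(f,tag+".png"); np.save(tag+".npy",P)
    hsv=cv2.cvtColor(f["pixels"][:,:,::-1].copy(),cv2.COLOR_BGR2HSV)
    pk=((hsv[...,1]>100)&((hsv[...,0]>165)|(hsv[...,0]<4))&(P[...,2]>zlo)).astype(np.uint8)
    n,l,st,c=cv2.connectedComponentsWithStats(pk)
    for k in range(1,n):
        if st[k,4]<500: continue
        q=P[l==k]; rc=cv2.minAreaRect((q[:,:2]*1000).astype(np.float32))
        print(c[k].round(),st[k,4],st[k,:4],np.round(rc[0],1),np.round(rc[1]),round(rc[2],1),"z",q[:,2].max().round(3))
E
python3 - <<'E'
from h import *
pads("w1"); go(.609,-.262,.010,-7.2)
E
```

```text
[285. 177.] 3091 [254 145  62  65] [ 614.  -265.3] [54. 56.] 85.3 z 0.056
[422. 237.] 1411 [400 216  45  43] [ 541.9 -387.3] [33. 33.] 77.0 z 0.056
[329. 351.] 2353 [303 309  53  82] [ 500.7 -278.1] [233.  37.] 8.1 z 0.303
t 3.1 pos [ 0.6081 -0.2617  0.2308] yaw -6.7 F [-0.1  0.6  0.6] w 0.085 g 0.0 j6 1.62 | tool delta mm [1.100e+00 2.000e-01 2.208e+02] turn 0.5
```

View pics/w1.png

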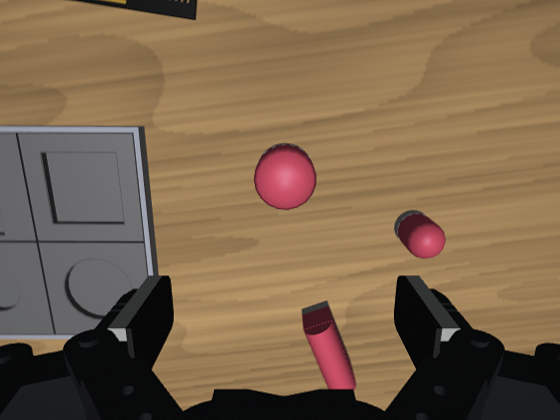

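Emit:
play_rows([
  [0,0,0.5,0.004,0.002,0.04,0.085],
  [0,0,0,0,0,0.05,0.085],
  [0,0,0,0,0,0.05,0.085],
  [0,0,0,0,0,0.045,0.085],
  [0,0,0,0,0,0.025,0.085],
  [0,0,0,0,0,0.009,0.085],
  [0,0,0,0,0,0,0.045],
  [0,0,0,0,0,0,0.045],
  [0,0,0,0,0,0,0.045],
  [0,0,0,0,0,0,0.045],
])

```text
clock: 4.15
tool_pos: [0.6135, -0.2642, 0.0149]
eef_rot: [0.001, 0.998, -0.067, 0.002]
force: [0.3, 1.1, 6.0]
width: 0.631
grasp_force: 64.5
```

```bash
python3 - <<'E'
from h import *
go(.5186,-.057,.010,-7.2)
E
```

```text
t 4.2 pos [ 0.6135 -0.2642  0.0149] yaw -7.7 F [0.3 1.1 6. ] w 0.054 g 64.5 j6 1.61 | tool delta mm [-121.9 -192.6    4.2] turn -0.5
```

Emit:
play_rows([
  [0,0,0,0,0,-0.03,0.045],
  [0,0,0,0,0,-0.04,0.045],
  [0,0,0,-0.0244,-0.0385,0,0.045],
  [0,0,0,-0.0244,-0.0385,0,0.045],
  [0,0,0,-0.0244,-0.0385,0,0.045],
  [0,0,0,-0.0244,-0.0385,0,0.045],
  [0,0,0,-0.0244,-0.0385,0,0.045],
  [0,0,0,0,0,0,0.045],
  [0,0,0,0,0,0,0.045],
  [0,0,0,0,0,0,0.045],
])

```text
clock: 5.15
tool_pos: [0.5172, -0.057, 0.0826]
eef_rot: [-0.0, 0.998, -0.068, 0.0]
force: [0.2, -0.5, -2.7]
width: 0.636
grasp_force: 64.1
```

```bash
python3 - <<'E'
from h import *
P=np.load("w1.npy")
for uv in [(45,152),(117,152),(124,223),(53,223)]: print(P[uv[1],uv[0]].round(4))
go(.5186,-.057,.023,-7.2); pads("w2",.03)
E
```

```text
[ 0.6613 -0.0393  0.0066]
[ 0.6535 -0.1117  0.015 ]
[ 0.584  -0.1012  0.0144]
[ 0.5927 -0.0313  0.0145]
t 5.2 pos [ 0.5172 -0.057   0.0826] yaw -7.8 F [ 0.2 -0.5 -2.7] w 0.054 g 64.1 j6 1.24 | tool delta mm [ 1.4 -0.2 59.6] turn -0.6
[283. 303.] 21014 [204 215 160 171] [519.7 -58.8] [55. 53.] 81.6 z 0.123
```

View pics/w2.png

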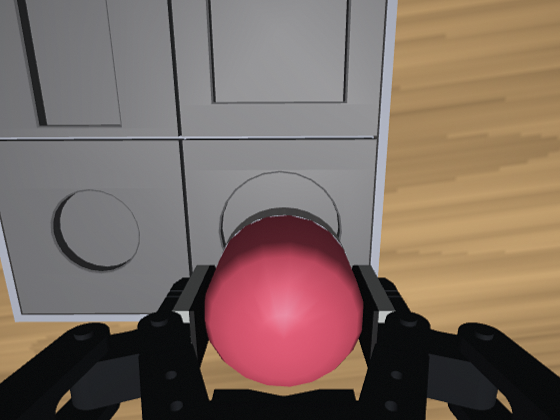

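```bash
python3 - <<'E'
from h import *
P=np.load("w2.npy"); f=lambda u,v:P[v,u]
print("small LR/TB",[f(*q).round(4) for q in [(51,230),(142,230),(97,187),(97,273)]])
print("large L,R,T",[f(*q).round(4) for q in [(218,222),(343,222),(281,169)]])
print("sq bottom L R",[f(*q).round(4) for q in [(212,104),(350,104)]])
print("seam",[f(*q).round(4) for q in [(5,139),(380,137)]])
E
```

```text
small LR/TB [array([0.5354, 0.0764, 0.0144]), array([0.5285, 0.0233, 0.0151]), array([0.5569, 0.0424, 0.015 ]), array([0.5052, 0.057 , 0.0148])]
large L,R,T [array([ 0.5273, -0.0216,  0.015 ]), array([ 0.5177, -0.0935,  0.0155]), array([ 0.553 , -0.062 ,  0.0143])]
sq bottom L R [array([ 0.5925, -0.0308,  0.0174]), array([ 0.5827, -0.1031,  0.0153])]
seam [array([0.5897, 0.091 , 0.0066]), array([ 0.5634, -0.1178,  0.0157])]
```

Emit:
play_rows([
  [0,0,0,0.001,0,0.025,0.045],
  [0,0,0,0,0,0.02,0.045],
  [0,0,0,0,0,0.009,0.045],
  [0,0,0,0,0,0.005,0.045],
  [0,0,0,0,0,0,0.045],
  [0,0,0,0,0,0,0.08],
  [0,0,0,0,0,0,0.08],
  [0,0,0,0,0,0,0.08],
  [0,0,0,0,0,0,0.08],
  [0,0,0,0,0,0,0.08],
])

```text
clock: 6.2
tool_pos: [0.5179, -0.0567, 0.0235]
eef_rot: [-0.0, 0.998, -0.067, 0.0]
force: [1.6, 0.4, 0.1]
width: 0.936
grasp_force: 0.0
```

```bash
python3 - <<'E'
from h import *
go(.539,-.386,.010,-7.2)
E
```

```text
t 6.2 pos [ 0.5179 -0.0567  0.0235] yaw -7.7 F [1.6 0.4 0.1] w 0.080 g 0.0 j6 1.24 | tool delta mm [ 65.2 323.4  13.5] turn -0.5
```

Emit:
play_rows([
  [0,0,-0.5,0,0,-0.04,0.085],
  [0,0,0,0,0,-0.04,0.085],
  [0,0,0,0.0093,0.0462,0,0.085],
  [0,0,0,0.0093,0.0462,0,0.085],
  [0,0,0,0.0093,0.0462,0,0.085],
  [0,0,0,0.0093,0.0462,0,0.085],
  [0,0,0,0.0093,0.0462,0,0.085],
  [0,0,0,0.0093,0.0462,0,0.085],
  [0,0,0,0.0093,0.0462,0,0.085],
  [0,0,0,0,0,0,0.085],
])

```text
clock: 7.2
tool_pos: [0.5405, -0.3909, 0.1019]
eef_rot: [0.0, 0.998, -0.066, -0.001]
force: [1.1, 0.2, -0.2]
width: 0.995
grasp_force: 0.0
```

```bash
python3 - <<'E'
from h import *
pads("w3"); go(.539,-.386,.014,-7.2)
E
```

```text
[276. 231.] 3330 [245 196  63  69] [ 541.6 -388.3] [35. 34.] 71.2 z 0.056
[169. 382.] 754 [151 352  44  59] [ 492.4 -328.7] [ 31. 165.] 64.6 z 0.188
t 7.2 pos [ 0.5407 -0.3884  0.102 ] yaw -7.5 F [-0.2  0.6  0.5] w 0.085 g 0.0 j6 1.83 | tool delta mm [-1.9 -2.2 88. ] turn -0.3
```

Emit:
play_rows([
  [0,0,0,0,0,0.04,0.085],
  [0,0,0,0,0,0.035,0.085],
  [0,0,0,0,0,0.015,0.085],
  [0,0,0,0,0,0,0.025],
  [0,0,0,0,0,0,0.025],
  [0,0,0,0,0,0,0.025],
  [0,0,0,0,0,0,0.025],
  [0,0,0,0,0,0,0.025],
  [0,0,0,0,0,0,0.025],
  [0,0,0,0,0,0,0.025],
])

```text
clock: 8.25
tool_pos: [0.543, -0.3863, 0.0155]
eef_rot: [0.001, 0.998, -0.063, 0.002]
force: [0.5, 1.1, 6.5]
width: 0.404
grasp_force: 60.3
```

```bash
python3 - <<'E'
from h import *
go(.5317,.0498,.014,-7.2)
E
```

```text
t 8.2 pos [ 0.543  -0.3863  0.0155] yaw -7.2 F [0.5 1.1 6.5] w 0.034 g 60.3 j6 1.83 | tool delta mm [ -65.9 -431.2    0.7] turn -0.0
```

Emit:
play_rows([
  [0,0,0,0,0,-0.045,0.025],
  [0,0,0,0,0,-0.05,0.025],
  [0,0,0,-0.0073,-0.0479,0,0.025],
  [0,0,0,-0.0073,-0.0479,0,0.025],
  [0,0,0,-0.0073,-0.0479,0,0.025],
  [0,0,0,-0.0073,-0.0479,0,0.025],
  [0,0,0,-0.0073,-0.0479,0,0.025],
  [0,0,0,-0.0073,-0.0479,0,0.025],
  [0,0,0,-0.0073,-0.0479,0,0.025],
  [0,0,0,-0.0073,-0.0479,0,0.025],
])

```text
clock: 9.25
tool_pos: [0.5315, 0.0037, 0.1088]
eef_rot: [-0.0, 0.998, -0.063, 0.0]
force: [0.7, 1.2, -0.9]
width: 0.402
grasp_force: 60.0
```

Emit:
play_rows([
  [0,0,0,-0.0073,-0.0479,0,0.025],
  [0,0,0,0,0,0.02,0.025],
  [0,0,0,0,0,0.02,0.025],
  [0,0,0,0,0,0,0.025],
  [0,0,0,0,0,0,0.025],
  [0,0,0,0,0,0,0.025],
  [0,0,0,0,0,0,0.025],
  [0,0,0,0,0,0,0.025],
  [0,0,0,0,0,0,0.025],
  [0,0,0,0,0,0,0.025],
])

```text
clock: 10.25
tool_pos: [0.5309, 0.0501, 0.0685]
eef_rot: [-0.0, 0.998, -0.063, 0.0]
force: [0.4, 0.2, -0.3]
width: 0.399
grasp_force: 60.1
```

```bash
python3 - <<'E'
from h import *
pads("w4"); go(.5317,.0498,.0235,-7.2)
E
```

```text
[501. 250.] 12709 [433 188 127 127] [519.6 -52.5] [45. 56.] 90.0 z 0.064
[283. 310.] 9883 [233 246 101 126] [529.5  48.8] [35. 34.] 82.9 z 0.109
t 10.3 pos [0.5308 0.0501 0.0684] yaw -7.2 F [-0.1 -1.1  0.1] w 0.034 g 60.1 j6 1.06 | tool delta mm [ 0.9  0.2 44.9] turn -0.0
```

View pics/w4.png

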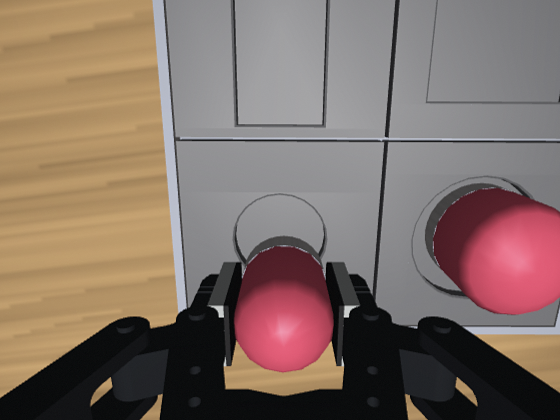

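Emit:
play_rows([
  [0,0,0,0.002,0,0.02,0.025],
  [0,0,0,0,0,0.015,0.025],
  [0,0,0,0,0,0.007,0.025],
  [0,0,0,0,0,0.004,0.025],
  [0,0,0,0,0,0,0.025],
  [0,0,0,0,0,0,0.06],
  [0,0,0,0,0,0,0.06],
  [0,0,0,0,0,0,0.06],
  [0,0,0,0,0,-0.04,0.06],
  [0,0,0,0,0,-0.05,0.06],
])

```text
clock: 11.3
tool_pos: [0.531, 0.0494, 0.1112]
eef_rot: [0.001, 0.998, -0.063, -0.003]
force: [2.8, 0.4, -0.1]
width: 0.7
grasp_force: 0.0
```

```bash
python3 - <<'E'
from h import *
pads("w5"); go(.40,.285,.15,19)
E
```

```text
[465. 223.] 8685 [408 173 114 102] [520.1 -57.2] [53. 55.] 60.7 z 0.064
[282. 229.] 3391 [251 194  63  70] [531.4  48.5] [35. 33.] 80.2 z 0.064
t 11.3 pos [0.5371 0.05   0.1222] yaw -7.1 F [ 3.2 -0.   8.5] w 0.060 g 0.0 j6 1.06 | tool delta mm [-164.9 -216.3  -29.4] turn -26.1
```

Emit:
play_rows([
  [0,0,0,-0.0275,-0.036,-0.005,0.085],
  [0,0,0,-0.0275,-0.036,-0.005,0.085],
  [0,0,0,-0.0275,-0.036,-0.005,0.085],
  [0,0,0,-0.0275,-0.036,-0.005,0.085],
  [0,0,0,-0.0275,-0.036,-0.005,0.085],
  [0,0,0,-0.0275,-0.036,-0.005,0.085],
  [0,0,-8.5,0,0,0,0.085],
  [0,0,-8.5,0,0,0,0.085],
  [0,0,-8.5,0,0,0,0.085],
  [0,0,0,0,0,0,0.085],
])

```text
clock: 12.35
tool_pos: [0.3963, 0.2852, 0.1422]
eef_rot: [-0.0, 0.987, 0.159, 0.0]
force: [-0.3, 0.3, 0.1]
width: 0.993
grasp_force: 0.0
```

```bash
python3 - <<'E'
from h import *
pads("w6"); go(.44,.290,.014,19)
E
```

```text
[295. 146.] 7674 [250 102  91  89] [440.4 290.6] [56. 56.] 18.4 z 0.057
t 12.4 pos [0.3963 0.2851 0.1422] yaw 18.1 F [-1.   0.3 -0.2] w 0.085 g 0.0 j6 0.94 | tool delta mm [ 43.1   8.9 128.2] turn -0.9
```

View pics/w6.png

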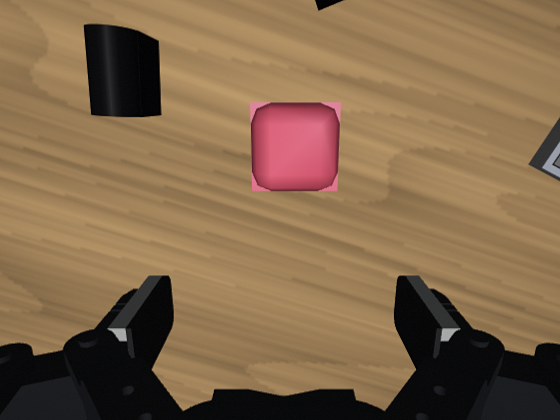

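Emit:
play_rows([
  [0,0,0,0.0435,0.0086,0,0.085],
  [0,0,0,0,0,0.04,0.085],
  [0,0,0,0,0,0.04,0.085],
  [0,0,0,0,0,0.035,0.085],
  [0,0,0,0,0,0.015,0.085],
  [0,0,0,0,0,0,0.045],
  [0,0,0,0,0,0,0.045],
  [0,0,0,0,0,0,0.045],
  [0,0,0,0,0,0,0.045],
  [0,0,0,0,0,0,0.045],
])

```text
clock: 13.4
tool_pos: [0.4409, 0.2911, 0.0136]
eef_rot: [-0.001, 0.987, 0.158, 0.001]
force: [-2.2, 0.3, 3.3]
width: 0.645
grasp_force: 66.5
```

```bash
python3 - <<'E'
from h import *
go(.6225,-.071,.014,-7.2)
E
```

```text
t 13.4 pos [0.4409 0.2911 0.0136] yaw 18.2 F [-2.2  0.3  3.3] w 0.055 g 66.5 j6 1.01 | tool delta mm [ 59.1 400.8  -0.8] turn 25.4
```

Emit:
play_rows([
  [0,0,0,0,0,-0.045,0.045],
  [0,0,0,0,0,-0.05,0.045],
  [0,0,0,0.0066,0.0445,0,0.045],
  [0,0,0,0.0066,0.0445,0,0.045],
  [0,0,0,0.0066,0.0445,0,0.045],
  [0,0,0,0.0066,0.0445,0,0.045],
  [0,0,0,0.0066,0.0445,0,0.045],
  [0,0,0,0.0066,0.0445,0,0.045],
  [0,0,0,0.0066,0.0445,0,0.045],
  [0,0,0,0.0066,0.0445,0,0.045],
])

```text
clock: 14.4
tool_pos: [0.6023, -0.0328, 0.1073]
eef_rot: [-0.0, 0.987, 0.158, -0.0]
force: [1.0, 0.4, -1.6]
width: 0.644
grasp_force: 65.9
```

Emit:
play_rows([
  [0,0,0,0.0066,0.0445,0,0.045],
  [0,0,8.47,0,0,0,0.045],
  [0,0,8.47,0,0,0,0.045],
  [0,0,8.47,0,0,0,0.045],
  [0,0,0,0,0,0.02,0.045],
  [0,0,0,0,0,0.02,0.045],
  [0,0,0,0,0,0,0.045],
  [0,0,0,0,0,0,0.045],
  [0,0,0,0,0,0,0.045],
  [0,0,0,0,0,0,0.045],
])

```text
clock: 15.4
tool_pos: [0.623, -0.0713, 0.0686]
eef_rot: [-0.0, 0.998, -0.062, 0.001]
force: [-0.2, 0.2, -2.2]
width: 0.64
grasp_force: 65.9
```

```bash
python3 - <<'E'
from h import *
pads("w7"); go(.6225,-.071,.0215,-7.2)
E
```

```text
[283. 304.] 28142 [197 218 174 179] [623.2 -72.7] [66. 57.] 82.3 z 0.143
t 15.4 pos [ 0.6228 -0.0712  0.0684] yaw -7.1 F [-0.5 -1.1 -2. ] w 0.055 g 65.9 j6 1.31 | tool delta mm [-0.4 -0.2 46.9] turn 0.1
```

View pics/w7.png

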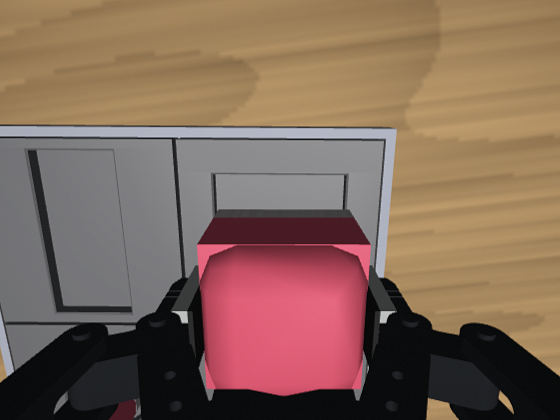

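Emit:
play_rows([
  [0,0,0,0,0,0.02,0.045],
  [0,0,0,0,0,0.015,0.045],
  [0,0,0,0,0,0.008,0.045],
  [0,0,0,0,0,0.004,0.045],
  [0,0,0,0,0,0,0.045],
  [0,0,0,0,0,0,0.075],
  [0,0,0,0,0,0,0.075],
  [0,0,0,0,0,0,0.075],
  [0,0,0,0,0,-0.04,0.075],
  [0,0,0,0,0,-0.05,0.075],
])

```text
clock: 16.45
tool_pos: [0.6204, -0.0714, 0.1089]
eef_rot: [0.0, 0.998, -0.062, -0.003]
force: [2.1, -0.4, 0.5]
width: 0.879
grasp_force: 0.0
```

```bash
python3 - <<'E'
from h import *
P=np.load("w7.npy")
print([P[v,u].round(4) for u,v in [(29,147),(114,147),(134,314),(58,314)]])
pads("w8"); go(.37,-.29,.17,13)
E
```

```text
[array([0.6886, 0.0509, 0.0144]), array([0.6832, 0.0073, 0.0149]), array([0.5877, 0.0193, 0.0156]), array([0.5931, 0.0633, 0.0153])]
[283. 224.] 10255 [232 173 103 104] [622.9 -72.9] [56. 56.] 82.8 z 0.064
[281. 362.] 5035 [238 323  87  74] [574.9 -66.1] [ 55. 117.] 82.5 z 0.184
t 16.5 pos [ 0.6263 -0.0724  0.1211] yaw -7.1 F [ 3.3 -1.  10.4] w 0.075 g 0.0 j6 1.31 | tool delta mm [-227.   247.5  -51.5] turn -20.1
```

Emit:
play_rows([
  [0,0,0,-0.0324,0.0354,-0.0074,0.085],
  [0,0,0,-0.0324,0.0354,-0.0074,0.085],
  [0,0,0,-0.0324,0.0354,-0.0074,0.085],
  [0,0,0,-0.0324,0.0354,-0.0074,0.085],
  [0,0,0,-0.0324,0.0354,-0.0074,0.085],
  [0,0,0,-0.0324,0.0354,-0.0074,0.085],
  [0,0,0,-0.0324,0.0354,-0.0074,0.085],
  [0,0,-6.7,0,0,0,0.085],
  [0,0,-6.7,0,0,0,0.085],
  [0,0,-6.7,0,0,0,0.085],
])

```text
clock: 17.5
tool_pos: [0.3661, -0.2895, 0.1625]
eef_rot: [0.0, 0.993, 0.115, 0.001]
force: [-0.4, 0.5, -0.4]
width: 0.994
grasp_force: 0.0
```

```bash
python3 - <<'E'
from h import *
pads("w9"); go(.422,-.286,.012,12.7)
E
```

```text
[298. 123.] 5358 [276  61  45 126] [ 423.6 -287.9] [80. 29.] 14.1 z 0.057
t 17.6 pos [ 0.3662 -0.2893  0.1624] yaw 13.5 F [-0.1 -0.1 -0. ] w 0.085 g 0.0 j6 2.14 | tool delta mm [ 54.8   9.7 150.5] turn 0.8
```

View pics/w9.png

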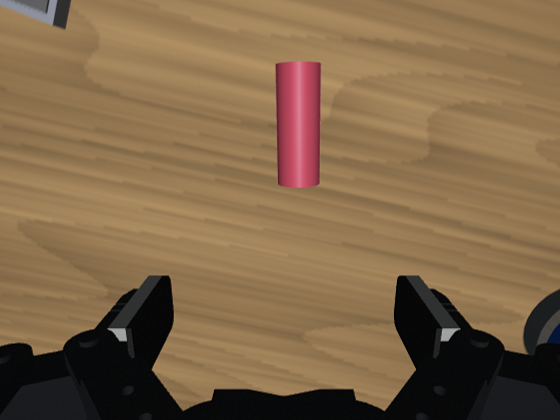

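Emit:
play_rows([
  [0,0,-0.6,0,0,0.01,0.085],
  [0,0,0,0.028,0.006,0.02,0.085],
  [0,0,0,0.028,0.006,0.02,0.085],
  [0,0,0,0,0,0.045,0.085],
  [0,0,0,0,0,0.04,0.085],
  [0,0,0,0,0,0.015,0.085],
  [0,0,0,0,0,0,0.02],
  [0,0,0,0,0,0,0.02],
  [0,0,0,0,0,0,0.02],
  [0,0,0,0,0,0,0.02],
])

```text
clock: 18.55
tool_pos: [0.4248, -0.2879, 0.0137]
eef_rot: [0.001, 0.993, 0.118, 0.002]
force: [1.5, 1.0, 4.3]
width: 0.342
grasp_force: 60.4
```

Emit:
play_rows([
  [0,0,0,0,0,0,0.02],
  [0,0,0,0,0,0,0.02],
  [0,0,0,0,0,0,0.02],
  [0,0,0,0,0,0,0.02],
  [0,0,0,0,0,-0.02,0.02],
  [0,0,0,0,0,-0.04,0.02],
  [0,0,0,0,0,-0.04,0.02],
  [0,0,0,0,0,0,0.02],
  [0,0,0,0,0,0,0.02],
  [0,0,0,0,0,0,0.02],
])

```text
clock: 19.55
tool_pos: [0.4227, -0.287, 0.1111]
eef_rot: [-0.001, 0.993, 0.118, -0.001]
force: [-0.0, 0.7, -1.4]
width: 0.342
grasp_force: 60.0
```

```bash
python3 - <<'E'
from h import *
pads("w10"); go(.638,.0355,.014,-7.2)
E
```

```text
[283. 289.] 17653 [237 190  94 207] [ 428.3 -287.6] [69. 32.] 15.0 z 0.187
t 19.6 pos [ 0.4226 -0.287   0.1108] yaw 13.5 F [-0.5  0.7 -1.7] w 0.029 g 60.0 j6 2.10 | tool delta mm [ 285.  -263.    96.7] turn 20.7
```

Emit:
play_rows([
  [0,0,0,0.0317,-0.0292,0,0.02],
  [0,0,0,0.0317,-0.0292,0,0.02],
  [0,0,0,0.0317,-0.0292,0,0.02],
  [0,0,0,0.0317,-0.0292,0,0.02],
  [0,0,0,0.0317,-0.0292,0,0.02],
  [0,0,0,0.0317,-0.0292,0,0.02],
  [0,0,0,0.0317,-0.0292,0,0.02],
  [0,0,0,0.0317,-0.0292,0,0.02],
  [0,0,0,0.0317,-0.0292,0,0.02],
  [0,0,0,0,0,0,0.02],
])

```text
clock: 20.6
tool_pos: [0.6406, 0.039, 0.1093]
eef_rot: [-0.0, 0.993, 0.12, -0.001]
force: [-0.2, -0.5, -1.1]
width: 0.346
grasp_force: 60.0
```

Emit:
play_rows([
  [0,0,6.9,0,0,0,0.02],
  [0,0,6.9,0,0,0,0.02],
  [0,0,6.9,0,0,0,0.02],
  [0,0,0,0,0,0.02,0.02],
  [0,0,0,0,0,0.02,0.02],
  [0,0,0,0,0,0,0.02],
  [0,0,0,0,0,0,0.02],
  [0,0,0,0,0,0,0.02],
  [0,0,0,0,0,0,0.02],
  [0,0,0,0,0,0,0.02],
])

```text
clock: 21.6
tool_pos: [0.6398, 0.0349, 0.073]
eef_rot: [-0.0, 0.998, -0.062, 0.001]
force: [-0.1, -0.3, -0.4]
width: 0.339
grasp_force: 59.9
```

```bash
python3 - <<'E'
from h import *
pads("w11"); go(.638,.0355,.0215,-7.2)
E
```

```text
[283. 289.] 17642 [237 190  94 207] [644.8  32.8] [32. 70.] 84.2 z 0.149
[494. 259.] 16228 [423 196 137 128] [624.8 -56.2] [90. 57.] 83.3 z 0.12
t 21.6 pos [0.6397 0.035  0.0728] yaw -7.1 F [ 0.1  0.7 -0.5] w 0.030 g 59.9 j6 1.15 | tool delta mm [-1.8 -0.3 51.3] turn 0.1
```

View pics/w11.png

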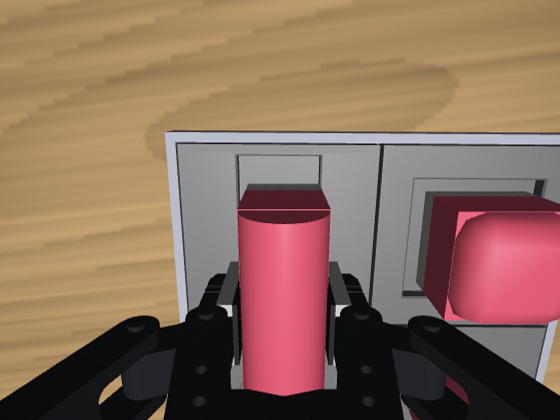

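Emit:
play_rows([
  [0,0,0,-0.001,0,0.02,0.02],
  [0,0,0,0,0,0.018,0.02],
  [0,0,0,0,0,0.009,0.02],
  [0,0,0,0,0,0.004,0.02],
  [0,0,0,0,0,0,0.02],
  [0,0,0,0,0,0,0.055],
  [0,0,0,0,0,0,0.055],
  [0,0,0,0,0,0,0.055],
  [0,0,0,0,0,-0.04,0.055],
  [0,0,0,0,0,-0.05,0.055],
])

```text
clock: 22.65
tool_pos: [0.6365, 0.0346, 0.1095]
eef_rot: [0.001, 0.998, -0.062, -0.003]
force: [2.4, 0.5, 1.0]
width: 0.645
grasp_force: 0.0
```

Emit:
play_rows([
  [0,0,0,0,0,-0.03,0.055],
  [0,0,0,-0.04,0,-0.02,0.055],
  [0,0,0,-0.04,0,0,0.055],
  [0,0,0,-0.04,0,0,0.055],
  [0,0,0,-0.04,0,0,0.055],
  [0,0,0,-0.04,0,0,0.055],
  [0,0,0,0,0,0,0.055],
  [0,0,0,0,0,0,0.055],
  [0,0,0,0,0,0,0.055],
  [0,0,0,0,0,0,0.055],
])

```text
clock: 23.65
tool_pos: [0.4408, 0.0599, 0.161]
eef_rot: [0.0, 0.998, -0.063, 0.0]
force: [0.3, -0.3, -0.1]
width: 0.648
grasp_force: 0.0
```

```bash
python3 - <<'E'
from h import *
pads("w12"); go()
f,P,T=cam("side"); i=f["pixels"][110:370,170:450,::-1]
cv2.imwrite("pics/side2.png",cv2.resize(i,None,fx=2.2,fy=2.2,interpolation=cv2.INTER_CUBIC))
E
```

```text
[447.  68.] 7416 [396  20 102  94] [518.8 -57.8] [55. 54.] 22.8 z 0.064
[281.  72.] 2563 [253  43  56  59] [529.8  48.7] [34. 34.] 37.2 z 0.064
t 23.7 pos [0.4406 0.0599 0.1609] yaw -7.2 F [ 0.7  0.3 -0.8] w 0.055 g 0.0 j6 0.96 | tool delta mm [0. 0. 0.] turn 0.0
```

View pics/w12.png

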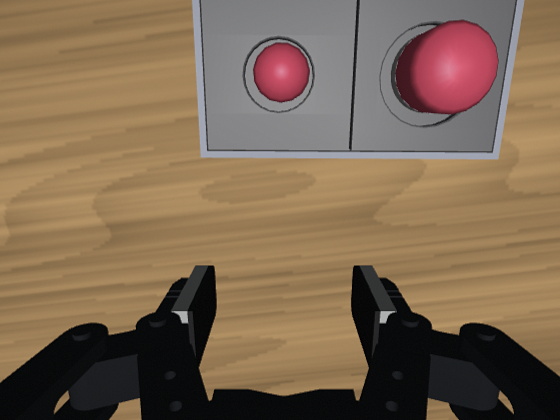

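View pics/side2.png

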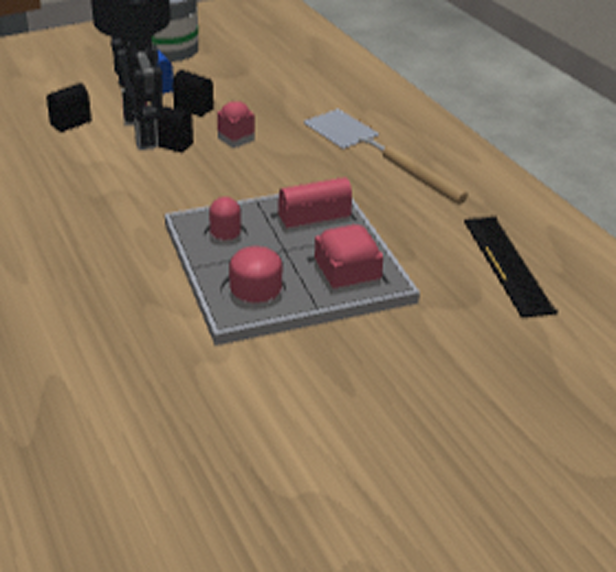

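The wrist view shows both round pads centred in their pockets (281,72 and 447,68). The side view shows all four pads in the tray, including the bar at (315,202). I'll check the bar's height and level from the top camera before handing in.

```bash
python3 - <<'E'
from h import *
f,P,T=cam("top"); hsv=cv2.cvtColor(f["pixels"][:,:,::-1].copy(),cv2.COLOR_BGR2HSV)
pk=((hsv[...,1]>100)&((hsv[...,0]>165)|(hsv[...,0]<4))&(P[...,2]>.02)).astype(np.uint8)
n,l,st,c=cv2.connectedComponentsWithStats(pk)
for k in range(1,n):
    if st[k,4]>60:
        q=P[l==k]; rc=cv2.minAreaRect((q[:,:2]*1000).astype(np.float32)); 
        e=[np.percentile(q[s,2],90).round(3) for s in (q[:,0]>rc[0][0]/1000+.015,q[:,0]<rc[0][0]/1000-.015) if s.any()]
        print(np.round(rc[0]),np.round(rc[1]),round(rc[2],1),"z",np.percentile(q[:,2],95).round(3),e)
E
```

```text
[636.  34.] [27. 79.] 83.0 z 0.067 [np.float64(0.064), np.float64(0.066)]
[639. 268.] [36. 35.] 13.2 z 0.058 [np.float64(0.046), np.float64(0.046)]
[621. -72.] [54. 55.] 83.5 z 0.068 [np.float64(0.064), np.float64(0.064)]
[536. 388.] [50. 28.] 65.5 z 0.058 [np.float64(0.054), np.float64(0.05)]
[516. -57.] [51. 52.] 47.5 z 0.066 [np.float64(0.062), np.float64(0.06)]
```

```bash
python3 -c "
from cell import r
print(r.close_job())"
```

```text
the job is handed in; nothing more can be done
None
```

The large round, small round, large square and long bar pads stand dome up and seated in their own pockets, the small square and short bar pads were left where they were, the gripper is clear of everything, and I handed the job in at about 24 s of the 106 s allowed.

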